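# Put the lids back on the washed storage jars

## Robot

A 6-joint arm with a two-finger parallel gripper is mounted at the origin on a cart in front of the work surface, level with it; the furniture and walls round the work are solid. World frame = base frame: x ahead of the robot, y to its left, z up, the work surface at z = 0. Lengths are in m, angles in rad, forces in N, time in s.
With the tool pointing down it reaches from about 0.425 to 0.95 m from the base axis. Payload 3.5 kg.
Tool frame: the origin (TCP) lies at the very end of the fingers, on their centre line; the grasp point (between the pads) lies 19 mm behind it; z points along the fingers, y is the line along which they close (so a half turn about z gives the same grasp; the last joint's range is limited). The gripper opens to 85 mm and grips with 20 to 120 N. Pads are 22 mm wide; open, the fingers measure 114 mm over their backs; the gripper's body (76 mm by 85 mm) begins 54 mm behind the grasp point. The pads swing forward as they close: fully open they stand 13 mm farther back than shut.
Start: joints at [-1.254, 0.286, 1.577, -0, 1.279, -0.15], TCP at [0.304, -0.603, 0.207] pointing down, gripper open.
Joint ranges: [-2.77, 2.77], [-0.9, 2.22], [0.21, 2.48], [-1.53, 4.67], [0.24, 2.81], [-2.84, 2.84]. Speed limits (rad/s): [2.79, 2.79, 3.14, 3.14, 3.14, 3.14].

## Interface

Orientations are given as [roll, pitch, yaw] about the fixed x, y, z axes, in that order (R = Rz(yaw) Ry(pitch) Rx(roll)).
In Python, from station import * gives the robot as it stands.
- The arm moves only by the tool drive_tool, never from a script. Its argument "series" is a list that holds one entry, the list of rows, each a list of 4 numbers: the shift along the tool's x, y, z in mm, then the turn about the tool's z in rad. A call has 1 to 5 rows; each row shifts and turns the commanded pose from where the row before left it, along the tool's axes as they then stand; what a row does not reach is not made up. A row lasts 1/10 s, in which the tool goes at most 50 mm and 8.59 degrees, less where a joint would pass 70% of its speed; a pose out of reach is approached as far as the arm can. A call is refused whole if a number of a shift passes 50 or a number of a turn 0.15, either way. A call with a gripper value outside its range is refused whole. "gripper" is the opening, from 0 (shut) to 1 (fully open), set as the call begins (left out, the last holds). The fingers move at their own pace and stop on an object; "squeeze" is the grip in N (left out, the last holds). Time passes only in rows, so rows that do not move let the fingers close. It gives the time, the measured TCP pose, the force, the opening and the grip force at its end, in the units of the state.
- state(): the state, without advancing time (a new reading comes with each control period).
- camera(name): name is "side" or "top"; returns a dict with "color" (384x512x3 uint8, red, green, blue), "fx", "fy", "cx", "cy" (pixels), "rvec" (rotation vector, rad) and "tvec" (3), from world to camera coordinates, as OpenCV has them. Camera axes: x right, y down, z forward; pixel columns grow to the right and rows downward; lengths in m; the calibration is good to about 2 mm. A picture is of the moment at which its call begins. There is no depth.
- close_job(): hands the job in; it is judged then, once.
Trained networks look in the newest picture that a camera, given by its name, has taken for a name from the list of things; names that differ only in an ending like _2 or _b are one class to them, and where a whole thing is asked for, a point or a joint stands for the part that bears it (a point fixed in the world has none). Each returns a list of dicts, best first, with "confidence" (0 to 1); they miss things now and then, are a little off and sometimes report something else, mostly with a low value. They report only what shows in the picture. A call takes as long as a camera call. They do not tell look-alikes from the thing itself.
- masks_of(camera, label): "pixels" (384x512 bool, what is visible of it) and "bbox" ([left, top, right, bottom] in pixels, round what is visible of it).
- pinpoint(camera, label): "point" ([column, row] in pixels: a listed point, or the origin of a listed thing).
The state is a dict: "clock": time; "joint_pos": joint angles; "qvel": joint speeds; "joint_torque": joint torques, N m; "tcp_pos": TCP position; "tool_rot": TCP orientation; "wrist_force": force on the tool from outside, world axes, zero at the start; "moment": the same for the moment, N m; "grip_width": opening from 0.0 (shut) to 1.0 (fully open); "grasp_force": force on a finger pad.
Only numpy, scipy, OpenCV 4.12 (cv2) and the standard library are available. Lean on these libraries where they do the work, as an engineer would, in place of code of your own. Each camera call takes 0.05 s, during which the arm holds its last target. There are 200 camera calls.

## Task

The four storage jars have been washed and their wooden lids were left to dry in a pile on the round cork mat. Take the pile apart and close every jar with its own lid, the one that fits its mouth, so that each lid is fully home and sits flat on the rim. Leave the jars standing upright where they are, and do not disturb the salt shaker or the espresso cup.

Things in the scene. Friction and masses are not known exactly. Their poses are not given: they have to be found in the camera images.
- small_lid (a point): Smallest lid, loose: round light wood disc, 38 mm in diameter, 14 mm thick, with a plug 25 mm in diameter and 9 mm deep below (foot bevelled 3.5 mm). Fits only the blue jar. It lies on top of the pile. Lids lie plug down, piled flat, centred within some 3 mm. Point: centre of the disc, 7 mm under the top, 16 mm above the plug's foot; z up; yaw is of no matter.
- medium_lid (a point): Second smallest lid, loose: round dark wood disc, 48 mm in diameter, 14 mm thick, with a plug 35 mm in diameter and 9 mm deep below (foot bevelled 3.5 mm). Fits only the terracotta jar. It lies under the smallest lid. Lids lie plug down, piled flat, centred within some 3 mm. Point: centre of the disc, 7 mm under the top, 16 mm above the plug's foot; z up; yaw is of no matter.
- large_lid (a point): Second largest lid, loose: round light wood disc, 58 mm in diameter, 14 mm thick, with a plug 44 mm in diameter and 9 mm deep below (foot bevelled 3.5 mm). Fits only the white jar. It lies under the second smallest lid. Lids lie plug down, piled flat, centred within some 3 mm. Point: centre of the disc, 7 mm under the top, 16 mm above the plug's foot; z up; yaw is of no matter.
- biggest_lid (a point): Largest lid, loose: round dark wood disc, 68 mm in diameter, 14 mm thick, with a plug 53 mm in diameter and 9 mm deep below (foot bevelled 3.5 mm). Fits only the grey-green jar. It lies lowest, on the fixed cork mat (175 mm wide, 9 mm thick). Lids lie plug down, piled flat, centred within some 3 mm. Point: centre of the disc, 7 mm under the top, 16 mm above the plug's foot; z up; yaw is of no matter.
- small_mouth (a point): Smallest jar, blue, loose, empty, open: 74 mm high, belly 60 mm in diameter, narrowing to a round lip 38 mm wide outside, mouth 30 mm wide. Point: centre of the mouth, level with the rim, 74 mm above the worktop; z up. With its lid home, the disc's underside lies on the rim and the disc's centre is 7 mm above this point.
- medium_mouth (a point): Second smallest jar, terracotta, loose, empty, open: 86 mm high, belly 72 mm in diameter, narrowing to a round lip 48 mm wide outside, mouth 40 mm wide. Point: centre of the mouth, level with the rim, 86 mm above the worktop; z up. With its lid home, the disc's underside lies on the rim and the disc's centre is 7 mm above this point.
- large_mouth (a point): Second largest jar, white, loose, empty, open: 98 mm high, belly 84 mm in diameter, narrowing to a round lip 58 mm wide outside, mouth 50 mm wide. Point: centre of the mouth, level with the rim, 98 mm above the worktop; z up. With its lid home, the disc's underside lies on the rim and the disc's centre is 7 mm above this point.
- biggest_mouth (a point): Largest jar, grey-green, loose, empty, open: 110 mm high, belly 96 mm in diameter, narrowing to a round lip 68 mm wide outside, mouth 60 mm wide. Point: centre of the mouth, level with the rim, 110 mm above the worktop; z up. With its lid home, the disc's underside lies on the rim and the disc's centre is 7 mm above this point.
- shaker_mid (a point): Bystander: a salt shaker, clear glass with a grey top, 44 mm in diameter, 90 mm high, loose. The point is its centre, 45 mm above its foot.
- cup_mid (a point): Bystander: a small white espresso cup with green dots, body 63 mm in diameter and 55 mm high, with a handle, loose. The point is the centre of the cup's body, 27 mm above its foot. Behind the work wall cabinets hang 0.55 m above the worktop; their fronts stand 0.58 m ahead of the robot.
Mind the look-alikes: they are no part of the job. What is shaped like the part that bears small_lid but purple is not meant.

How it is judged:
At the end, for the whole second after the job is handed in: Each lid sits level (within 4 degrees) on its own jar, its plug in the mouth and its disc on the rim (height within 2.5 mm, centred within 7 mm); every jar stands upright, within 30 mm of where it stood (z of small_lid in the frame of small_mouth between 0.0045 and 0.0095 m and horizontal distance between small_lid and small_mouth below 0.007 m and angle between each of small_lid, medium_lid, large_lid, biggest_lid's own z axis and vertical below 0.07 rad and angle between each of small_mouth, medium_mouth, large_mouth, biggest_mouth's own z axis and vertical below 0.05 rad and distance of each of small_mouth, medium_mouth, large_mouth, biggest_mouth from where it was at the start of the episode below 0.03 m and z of medium_lid in the frame of medium_mouth between 0.0045 and 0.0095 m and horizontal distance between medium_lid and medium_mouth below 0.007 m and z of large_lid in the frame of large_mouth between 0.0045 and 0.0095 m and horizontal distance between large_lid and large_mouth below 0.007 m and z of biggest_lid in the frame of biggest_mouth between 0.0045 and 0.0095 m and horizontal distance between biggest_lid and biggest_mouth below 0.007 m); the robot touches nothing.
It fails at once if a jar is knocked over or pushed more than 40 mm (angle between any of small_mouth, medium_mouth, large_mouth, biggest_mouth's own z axis and vertical above 0.4 rad or distance of any of small_mouth, medium_mouth, large_mouth, biggest_mouth from where it was at the start of the episode above 0.04 m).
It fails at once if the salt shaker is moved more than 20 mm (distance of shaker_mid from where it was at the start of the episode above 0.02 m).
It fails at once if the espresso cup is moved more than 20 mm (distance of cup_mid from where it was at the start of the episode above 0.02 m).
It also fails if it takes over 102 s, if anything falls off the work surface, if the arm or the gripper's body presses on something with over 40 N, if the wrist force passes 120 N, or if a joint passes its speed limit or range.

## Working session

There is one attempt and no reset: what is moved stays moved. The work goes in short steps, Python scripts to look and compute and a tool call to move; the robot and the scene stay as the last step left them, time stands still between calls to the robot, and variables do not carry over. Pictures are saved under pics/ and viewed, at most 14 in all, crops included, and the job is handed in when it is done.

Besides the shell and the picture viewer there is one more tool, called after ">>>" as a command line: name --argument value ..., lists and objects as JSON in quotes. drive_tool: Moves the arm, as the interface text tells. Its arguments: {"type":"object","properties":{"series":{"type":"array"},"gripper":{"type":"number"},"squeeze":{"type":"number"}},"required":["series"]}

```bash
mkdir -p pics; ls
cat > h.py <<'E'
from station import *
import numpy as np, cv2
def P(c):
    R=cv2.Rodrigues(np.array(c["rvec"],float))[0]; t=np.array(c["tvec"],float).reshape(3)
    return R,t
def ray(c,uv):
    R,t=P(c); d=R.T@np.array([(uv[0]-c["cx"])/c["fx"],(uv[1]-c["cy"])/c["fy"],1]); return -R.T@t,d
def atz(c,uv,z):
    o,d=ray(c,uv); return o+d*(z-o[2])/d[2]
def proj(c,X):
    R,t=P(c); p=R@np.array(X)+t; return [c["fx"]*p[0]/p[2]+c["cx"],c["fy"]*p[1]/p[2]+c["cy"]]
def save(c,n): cv2.imwrite("pics/"+n,c["color"][:,:,::-1])
E
python3 - <<'E'
from h import *
for k in("top","side"):
    c=camera(k); save(c,k+"0.png")
    print(k,ray(c,(256,192)),c["fx"])
    for n,z in dict(small_lid=.09,medium_lid=.0,large_lid=0,biggest_lid=0,small_mouth=.074,medium_mouth=.086,large_mouth=.098,biggest_mouth=.11,shaker_mid=.045,cup_mid=.027).items():
        if n.endswith('_lid'): z={'s':9+9+14*4+2-9+0,'m':0,'l':0,'b':0}[n[0]]/1000 or {'m':.053,'l':.039,'b':.025}.get(n[0],.067)
        for r in pinpoint(k,n): print(n,round(r["confidence"],2),np.round(r["point"],1),np.round(atz(c,r["point"],z),3))
print(state())
E
```

```text
pics
top (array([0.26705965, 0.08470424, 1.34914494]), array([ 0.1806384 , -0.03010091, -0.98326504])) 376.26679399321125
small_lid 0.59 [128.4 232. ] [0.36  0.476 0.067]
small_lid 0.54 [169.7 215. ] [0.419 0.34  0.067]
small_lid 0.52 [217.1 223.6] [0.392 0.177 0.067]
medium_lid 0.62 [174.1 216.3] [0.417 0.327 0.053]
medium_lid 0.25 [174.1 217.3] [0.413 0.327 0.053]
large_lid 0.62 [173.8 215. ] [0.423 0.331 0.039]
biggest_lid 0.6 [174.5 219.9] [0.407 0.331 0.025]
small_mouth 0.58 [321.1 198.1] [ 0.482 -0.179  0.074]
medium_mouth 0.53 [222.4 193.1] [0.494 0.161 0.086]
large_mouth 0.59 [373.7 216.5] [ 0.418 -0.349  0.098]
shaker_mid 0.61 [192.2 156.1] [0.635 0.274 0.045]
cup_mid 0.61 [254.5 163.3] [0.616 0.05  0.027]
side (array([0.17787187, 1.06661656, 0.55291764]), array([ 0.28605842, -0.87273312, -0.39584554])) 377.44405645104797
small_lid 0.85 [265.2 318.2] [0.338 0.549 0.067]
small_lid 0.61 [282.7 241.3] [0.371 0.276 0.067]
small_lid 0.45 [260.6 242.7] [0.423 0.296 0.067]
medium_lid 0.55 [257.2 249. ] [0.429 0.304 0.053]
large_lid 0.5 [265.3 259.5] [0.403 0.324 0.039]
large_lid 0.
[... 512 characters left out ...]
.1, 'joint_pos': array([-1.25397262e+00,  2.86295453e-01,  1.57666320e+00,  3.24268722e-05,
        1.27860276e+00, -1.49997426e-01]), 'qvel': array([ 2.10964688e-04,  5.87262242e-04,  5.34642009e-04, -8.72115480e-04,
        8.75285736e-04, -5.00363892e-05]), 'joint_torque': array([ 1.22394016e-05, -4.05968070e+01, -2.92948437e+01, -1.07833096e-04,
        5.48807620e-04, -5.87479079e-06]), 'tcp_pos': array([ 0.30382027, -0.60276242,  0.20734786]), 'tool_rot': array([ 3.14155712e+00, -2.60346535e-05,  4.66811791e-01]), 'wrist_force': array([ 0.12673753, -0.34108764,  0.36270267]), 'moment': array([ 0.0050938 , -0.01643887,  0.02691426]), 'grasp_force': 0.0, 'grip_width': 0.9985375164388377}
```

Run:
```python
from h import *
t=cv2.imread("pics/top0.png"); s=cv2.imread("pics/side0.png")
cv2.imwrite("pics/t1.png",cv2.resize(t[130:270,100:420],None,fx=2.5,fy=2.5,interpolation=cv2.INTER_CUBIC))
cv2.imwrite("pics/s1.png",cv2.resize(s[110:340,160:340],None,fx=2.6,fy=2.6,interpolation=cv2.INTER_CUBIC))
```

```text
(no output)
```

View pics/t1.png

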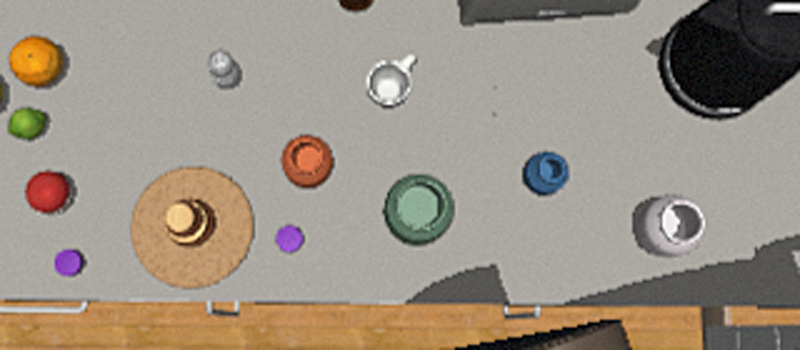

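View pics/s1.png

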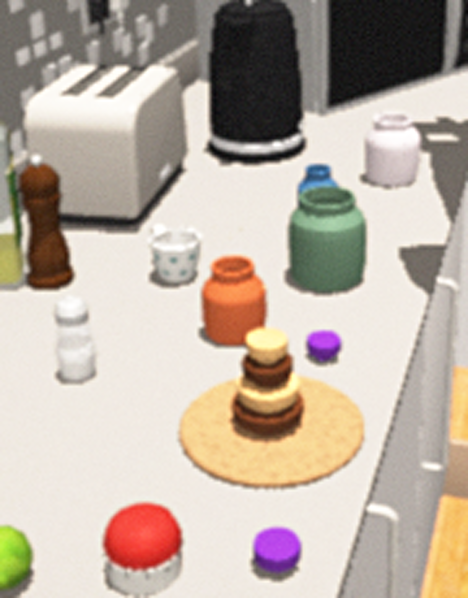

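```bash
cat > fit.py <<'E'
from h import *
from scipy.optimize import minimize
S=4
def sil(c,x,y,prof):
    a=np.linspace(0,2*np.pi,40); im=np.zeros((384*S,512*S),np.uint8); R,t=P(c)
    rings=[]
    for r,z in prof:
        X=np.c_[x+r*np.cos(a),y+r*np.sin(a),0*a+z]@R.T+t
        rings.append(np.c_[c["fx"]*X[:,0]/X[:,2]+c["cx"]+.5,c["fy"]*X[:,1]/X[:,2]+c["cy"]+.5]*S)
    for p,q in zip(rings,rings[1:]):
        cv2.fillConvexPoly(im,cv2.convexHull(np.r_[p,q].astype(np.float32)).astype(np.int32),1)
    return cv2.resize(im.astype(np.float32),(512,384),interpolation=cv2.INTER_AREA)
def cost(obs,x,y,prof):
    e=0
    for c,m in obs:
        s=sil(c,x,y,prof); e+=1-np.minimum(s,m).sum()/np.maximum(s,m).sum()
    return e
def fit(obs,x,y,pf,p0=()):
    f=lambda v:cost(obs,v[0]/100,v[1]/100,pf(v[2:]))
    v0=np.r_[x*100,y*100,p0]
    sx=np.vstack([v0]+[v0+np.eye(len(v0))[i]*(1.0 if i<2 else .1) for i in range(len(v0))])
    r=minimize(f,v0,method="Nelder-Mead",options=dict(initial_simplex=sx,xatol=.01,fatol=1e-5))
    return r.x[:2]/100,r.x[2:],r.fun
J=dict(small=(74,60,38),medium=(86,72,48),large=(98,84,58),biggest=(110,96,68))
def jprof(n):
    H,D,L=[v/1000 for v in J[n]]
    return lambda p:[(D/2*.9,0),(D/2,.1*H),(D/2,H*p[0]),(L/2,H*p[1]),(L/2,H)]
E
python3 - <<'E'
from fit import *
cs={k:camera(k) for k in("top","side")}
g=dict(small=(.48,-.18),medium=(.494,.161),large=(.418,-.349),biggest=(.43,0))
for n in J:
    ob={}
    for k,c in cs.items():
        rs=masks_of(k,n+"_mouth"); q=proj(c,[*g[n],.05])
        rs=[r for r in rs if r["bbox"][0]-4<q[0]<r["bbox"][2]+4 and r["bbox"][1]-4<q[1]<r["bbox"][3]+4]
        if rs: ob[k]=(c,rs[0]["pixels"].astype(np.float32))
        print(n,k,[(round(r["confidence"],2),r["bbox"]) for r in rs])
    for ks in(["top"],["side"],["top","side"]):
        o=[ob[k] for k in ks if k in ob]
        if o:
            r=fit(o,*g[n],jprof(n),(.65,.85)); print(n,ks,*[np.round(v,4) for v in r])
for k,c in cs.items():
    for n in("small","medium","large","biggest"):
        print(k,n,[(round(r["confidence"],2),r["bbox"],int(r["pixels"].sum())) for r in masks_of(k,n+"_lid")])
E
```

```text
small top [(0.7, [309.6, 192.9, 326.9, 207.2])]
small side [(0.52, [274.0, 172.2, 287.7, 180.3])]
small ['top'] [ 0.487  -0.1795] [0.4019 0.9089] 0.0916
small ['side'] [ 0.5165 -0.2833] [0.0886 0.9898] 0.616
small ['top', 'side'] [ 0.4861 -0.1802] [0.4028 0.9123] 0.7662
medium top [(0.59, [211.0, 185.1, 233.8, 204.4])]
medium side [(0.62, [233.6, 210.7, 263.2, 242.0])]
medium ['top'] [0.5015 0.163 ] [0.1542 0.9732] 0.0676
medium ['side'] [0.4979 0.1659] [0.596  0.8657] 0.091
medium ['top', 'side'] [0.4997 0.1631] [0.307  0.9454] 0.2085
large top []
large side [(0.62, [297.4, 152.2, 322.9, 179.5])]
large ['side'] [ 0.4097 -0.3381] [0.5882 0.8875] 0.0703
large ['top', 'side'] [ 0.4097 -0.3381] [0.5882 0.8875] 0.0703
biggest top [(0.75, [254.7, 203.4, 282.5, 229.9])]
biggest side [(0.68, [271.2, 178.0, 302.2, 219.7])]
biggest ['top'] [0.4301 0.0041] [0.6344 0.9005] 0.0461
biggest ['side'] [0.4289 0.0061] [0.6269 0.8883] 0.0488
biggest ['top', 'side'] [0.4293 0.0049] [0.6774 0.8461] 0.1024
top small [(0.66, [212.3, 220.2, 219.7, 231.4], 89), (0.41, [124.8, 227.6, 132.2, 242.2], 111)]
top medium []
top large [(0.59, [178.1, 214.3, 179.7, 221.8], 7), (0.52, [170.0, 211.5, 185.0, 227.8], 48), (0.16, [308.6, 191.6, 326.6, 208.3], 220)]
top biggest []
side small [(0.83, [258.2, 314.8, 274.7, 329.9], 277), (0.67, [277.9, 237.8, 288.0, 246.2], 125), (0.61, [249.0, 262.5, 279.5, 280.2], 242), (0.43, [254.7, 235.6, 271.9, 251.2], 173)]
side medium [(0.74, [249.1, 243.9, 273.0, 258.1], 175), (0.61, [215.2, 195.9, 239.2, 219.1], 386)]
side large [(0.74, [251.3, 255.1, 275.1, 267.9], 236), (0.24, [216.4, 196.8, 236.8, 218.6], 357)]
side biggest [(0.67, [253.0, 259.2, 275.0, 264.6], 184), (0.52, [247.5, 264.9, 279.3, 278.3], 151)]
```

Run:
```python
from fit import *
cs={k:camera(k) for k in("top","side")}
g=dict(small=(.484,-.18),medium=(.497,.163),large=(.415,-.345),biggest=(.4295,.005))
hue=dict(small=(100,120),medium=(3,14),biggest=(60,85))
def sm(c,n,rough):
    hsv=cv2.cvtColor(c["color"],cv2.COLOR_RGB2HSV); roi=cv2.dilate((rough>0).astype(np.uint8),np.ones((7,7)))>0
    if n=="large":
        m=(hsv[...,1]<45)&(hsv[...,2]>0); d=0
        gray=c["color"].astype(float); m=(gray[...,0]-gray[...,1]>3)  # pinkish tint
    else: m=(hsv[...,0]>=hue[n][0])&(hsv[...,0]<=hue[n][1])&(hsv[...,1]>60)
    m=(m&roi).astype(np.uint8)
    if n!="small" or 1: m=cv2.morphologyEx(m,cv2.MORPH_CLOSE,np.ones((3,3)))
    return m.astype(np.float32)
pf=(.63,.88)
for n in J:
    ob={}
    for k,c in cs.items():
        m=sm(c,n,sil(c,*g[n],jprof(n)(pf))); ob[k]=(c,m)
    for ks in(["top"],["side"],["top","side"]):
        if n=="small" and "side" in ks: continue
        r=fit([ob[k] for k in ks],*g[n],lambda p:jprof(n)(pf)); print(n,ks,np.round(r[0],4),round(r[2],3),[int(ob[k][1].sum()) for k in ks])
# views
def crop(c,x,y,w,h,f): return cv2.resize(c["color"][y:y+h,x:x+w,::-1],None,fx=f,fy=f,interpolation=cv2.INTER_NEAREST)
a=crop(cs["top"],150,198,50,40,8); b=crop(cs["side"],240,232,50,50,8)
cv2.imwrite("pics/p2.png",np.hstack([cv2.copyMakeBorder(a,0,80,0,0,0),b]))
a=crop(cs["top"],345,200,50,40,8); b=crop(cs["side"],285,145,50,40,8)
cv2.imwrite("pics/w2.png",np.hstack([a,b]))
```

```text
small ['top'] [ 0.4873 -0.1759] 0.128 [237]
medium ['top'] [0.4997 0.1638] 0.089 [339]
medium ['side'] [0.4956 0.1674] 0.089 [722]
medium ['top', 'side'] [0.4979 0.1635] 0.201 [339, 722]
large ['top'] [ 0.418  -0.3562] 0.365 [911]
large ['side'] [ 0.4198 -0.3037] 0.416 [896]
large ['top', 'side'] [ 0.4228 -0.3463] 0.835 [911, 896]
biggest ['top'] [0.4321 0.0066] 0.674 [214]
biggest ['side'] [0.4288 0.0008] 0.849 [165]
biggest ['top', 'side'] [0.4304 0.0066] 1.526 [214, 165]
```

View pics/p2.png

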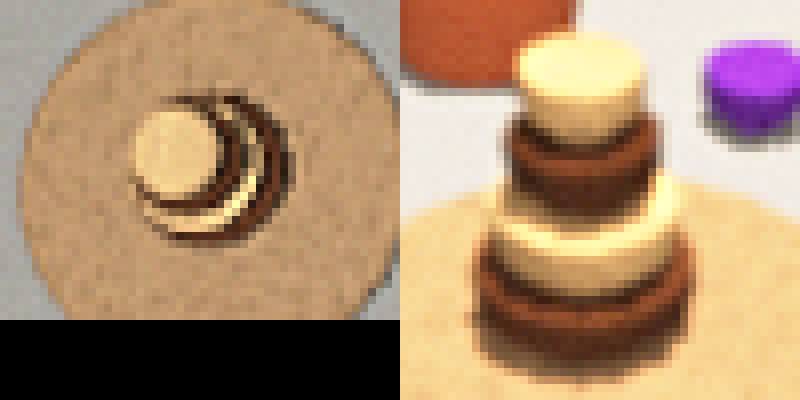

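View pics/w2.png

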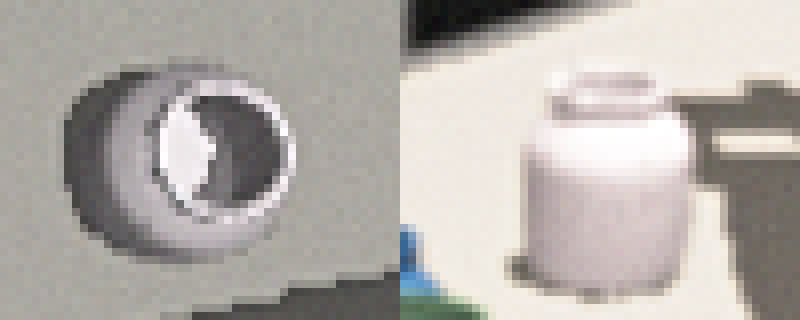

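Run:
```python
from h import *
cs={k:camera(k) for k in("top","side")}
for n,k,uv,z in [("small_lid","top",(171.25,216.75),.101),("small_lid","side",(262.25,239.6),.101),("large","top",(372.4,218.4),.098),("large","side",(310.4,155.3),.098)]:
    print(n,k,np.round(atz(cs[k],uv,z),4))
def crop(c,x,y,w,h,f): return cv2.resize(c["color"][y:y+h,x:x+w,::-1],None,fx=f,fy=f,interpolation=cv2.INTER_NEAREST)
cs1=cs["top"]; s=cs["side"]
cv2.imwrite("pics/r3.png",np.vstack([np.hstack([crop(cs1,207,178,32,32,8),crop(cs1,252,198,32,32,8),crop(cs1,304,182,32,32,8)]),
 np.hstack([crop(s,233,202,32,32,8),crop(s,270,174,32,32,8),crop(s,268,166,32,32,8)])]))
```

```text
small_lid top [0.4096 0.3277 0.101 ]
small_lid side [0.406  0.3353 0.101 ]
large top [ 0.4113 -0.3444  0.098 ]
large side [ 0.4085 -0.3286  0.098 ]
```

View pics/r3.png

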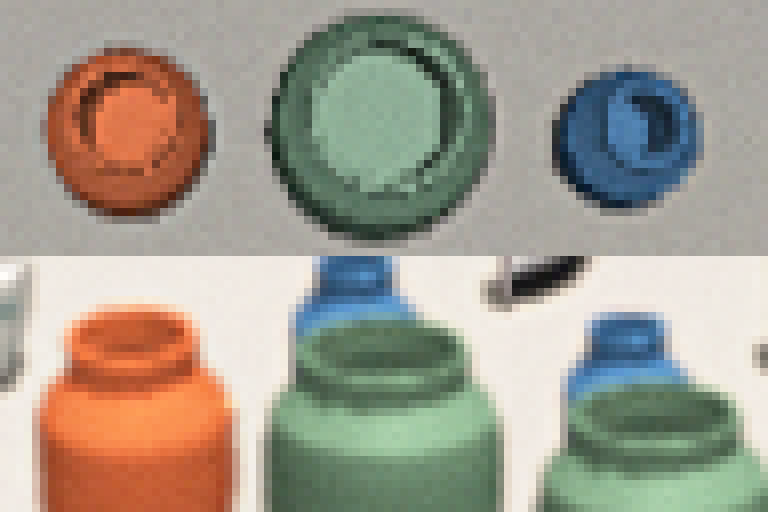

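Run:
```python
from h import *
from scipy.optimize import least_squares
cs={k:camera(k) for k in("top","side")}
for n,z,a,b in [("lid",.101,(171.25,216.75),(262.25,239.6)),("small",.074,(320.5,197),(281.75,174.2)),("medium",.086,(222.5,192.5),(249,211)),("large",.098,(372.4,218.4),(310.4,155.3)),("biggest",.11,(267.5,211.9),(285.4,185.4))]:
    f=lambda v:np.r_[np.array(proj(cs["top"],[*v,z]))-a,np.array(proj(cs["side"],[*v,z]))-b]
    r=least_squares(f,atz(cs["top"],a,z)[:2])
    print(n,np.round(atz(cs["top"],a,z),4),np.round(atz(cs["side"],b,z),4),np.round(r.x,4),np.round(r.fun,2))
```

```text
lid [0.4096 0.3277 0.101 ] [0.406  0.3353 0.101 ] [0.408  0.3301] [-0.76  0.47 -0.21 -1.21]
small [ 0.4863 -0.1768  0.074 ] [ 0.4823 -0.1643  0.074 ] [ 0.4855 -0.1756] [-0.35  0.22 -0.13 -1.15]
medium [0.4961 0.1603 0.086 ] [0.4942 0.1701 0.086 ] [0.4962 0.1626] [-0.69 -0.04  0.15 -1.22]
large [ 0.4113 -0.3444  0.098 ] [ 0.4085 -0.3286  0.098 ] [ 0.4111 -0.3433] [-0.31  0.07  0.01 -1.18]
biggest [0.428  0.0082 0.11  ] [0.4252 0.0201 0.11  ] [0.4276 0.0099] [-0.51  0.12  0.   -1.28]
```

>>> drive_tool --series '[[[0,0,0,0.117],[0,0,0,0.117],[0,0,0,0.117],[0,0,0,0.116],[12,-46,0,0]]]' --gripper 1 --squeeze 40

```text
clock: 2.8
tcp_pos: [0.3142, -0.5598, 0.2064]
tool_rot: [3.14, 0.001, -0.006]
wrist_force: [1.3, -0.0, 0.6]
grip_width: 0.998
grasp_force: 0.0
```

>>> drive_tool --series '[[[12,-46,0,0],[12,-46,0,0],[12,-46,0,0],[12,-46,0,0],[12,-46,0,0]]]'

```text
clock: 3.3
tcp_pos: [0.376, -0.325, 0.2075]
tool_rot: [3.141, -0.001, -0.001]
wrist_force: [0.6, 1.2, 1.1]
grip_width: 1.0
grasp_force: 0.0
```

>>> drive_tool --series '[[[12,-46,0,0],[12,-46,0,0],[12,-46,0,0],[12,-46,0,0],[12,-46,0,0]]]'

```text
clock: 3.8
tcp_pos: [0.4361, -0.095, 0.2078]
tool_rot: [3.141, -0.001, -0.001]
wrist_force: [0.6, -0.6, -0.2]
grip_width: 1.001
grasp_force: 0.0
```

>>> drive_tool --series '[[[-3,-47.4,0,0],[-3,-47.4,0,0],[-3,-47.4,0,0],[-3,-47.4,0,0],[-3,-47.4,0,0]]]'

```text
clock: 4.3
tcp_pos: [0.4206, 0.1421, 0.2079]
tool_rot: [-3.141, -0.002, -0.0]
wrist_force: [0.0, -0.6, 0.2]
grip_width: 0.997
grasp_force: 0.0
```

>>> drive_tool --series '[[[-3,-47.4,0,0],[-3,-47.4,0,0],[-3,-47.4,0,0],[-3,-47.4,0,0],[0,0,30,0]]]'

```text
clock: 4.8
tcp_pos: [0.411, 0.3361, 0.1821]
tool_rot: [-3.135, -0.01, 0.006]
wrist_force: [1.8, -0.9, -0.3]
grip_width: 1.004
grasp_force: 0.0
```

>>> drive_tool --series '[[[0,0,30,0],[0,0,0,0],[0,0,0,0]]]'

```text
clock: 5.1
tcp_pos: [0.4088, 0.3297, 0.1474]
tool_rot: [3.141, 0.001, -0.0]
wrist_force: [-0.2, -0.1, -0.2]
grip_width: 1.004
grasp_force: 0.0
```

Run:
```python
from h import *
s=camera("side"); t=camera("top"); p=state()["tcp_pos"]; print(p, proj(s,p),proj(s,[p[0],p[1],.101]))
a=cv2.resize(s["color"][190:290,210:310,::-1],None,fx=5,fy=5,interpolation=cv2.INTER_NEAREST)
cv2.imwrite("pics/g4.png",a)
```

```text
[0.41024262 0.33013402 0.14940857] [np.float64(260.62814297966503), np.float64(220.0381796298112)] [np.float64(261.13270806975623), np.float64(238.27739528953592)]
```

View pics/g4.png

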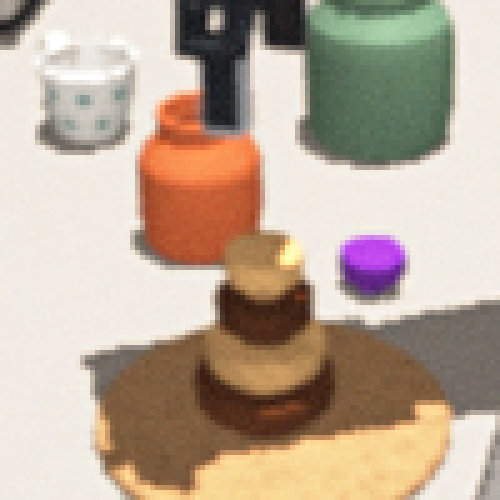

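Run:
```python
from h import *
s=camera("side"); x,y=.4088,.3298
for d in(.0425,.05,.057): print(d,[np.round(proj(s,[x+e,y+d,.147+.013]),1) for e in(-.011,0,.011)])
```

```text
0.0425 [array([260.4, 225.1]), array([255.6, 224.5]), array([250.8, 223.9])]
0.05 [array([259.4, 226.7]), array([254.6, 226.1]), array([249.8, 225.5])]
0.057 [array([258.4, 228.2]), array([253.6, 227.6]), array([248.8, 227. ])]
```

>>> drive_tool --series '[[[0,0,32,0],[0,0,32,0],[0,0,0,0],[0,0,0,0]]]'

```text
clock: 5.65
tcp_pos: [0.4097, 0.3299, 0.0845]
tool_rot: [-3.141, -0.001, -0.001]
wrist_force: [0.4, 0.2, 0.1]
grip_width: 0.997
grasp_force: 0.0
```

Run:
```python
from h import *
s=camera("side"); print(state()["tcp_pos"])
a=cv2.resize(s["color"][190:290,210:310,::-1],None,fx=5,fy=5,interpolation=cv2.INTER_NEAREST)
cv2.imwrite("pics/g5.png",a)
```

```text
[0.41048145 0.33037339 0.08556498]
```

View pics/g5.png

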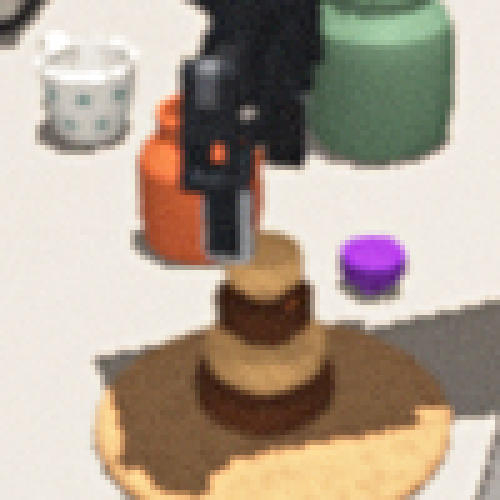

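>>> drive_tool --series '[[[0,0,0,0],[0,0,0,0],[0,0,0,0],[0,0,0,0],[0,0,0,0]]]' --gripper 0.6

```text
clock: 6.2
tcp_pos: [0.409, 0.3299, 0.0835]
tool_rot: [-3.141, -0.0, -0.0]
wrist_force: [0.4, -0.0, 0.3]
grip_width: 0.6
grasp_force: 0.0
```

Run:
```python
from h import *
s=camera("side"); print(state())
for d in(.025,.032,.04):print(d,[np.round(proj(s,[.409,.33+d,z]),1) for z in(.08,.09,.1,.11)])
a=cv2.resize(s["color"][190:270,220:300,::-1],None,fx=7,fy=7,interpolation=cv2.INTER_NEAREST)
cv2.imwrite("pics/g6.png",a)
```

```text
{'clock': 6.25, 'joint_pos': array([4.85441427e-01, 9.82957769e-02, 2.03862814e+00, 2.17952151e-05,
       1.00461220e+00, 2.05638815e+00]), 'qvel': array([-0.00077637,  0.00152052,  0.00138093, -0.00141429, -0.0004705 ,
        0.00117084]), 'joint_torque': array([-7.61517622e-04, -2.95188814e+01, -2.55656004e+01, -1.96832042e-05,
       -1.01610603e-03,  1.15844859e-06]), 'tcp_pos': array([0.40896976, 0.32983611, 0.08340492]), 'tool_rot': array([-3.14155000e+00, -4.14169272e-05, -1.62087167e-04]), 'wrist_force': array([-0.94812611, -0.39095597,  0.27475943]), 'moment': array([-6.42459933e-05, -2.01539055e-02,  6.27159685e-03]), 'grasp_force': 0.0, 'grip_width': 0.6035954739585127}
0.025 [array([258.8, 251.5]), array([258.7, 247.8]), array([258.6, 244.1]), array([258.4, 240.3])]
0.032 [array([257.9, 253.1]), array([257.8, 249.4]), array([257.7, 245.6]), array([257.5, 241.8])]
0.04 [array([256.9, 254.9]), array([256.7, 251.2]), array([256.6, 247.4]), array([256.5, 243.6])]
```

View pics/g6.png

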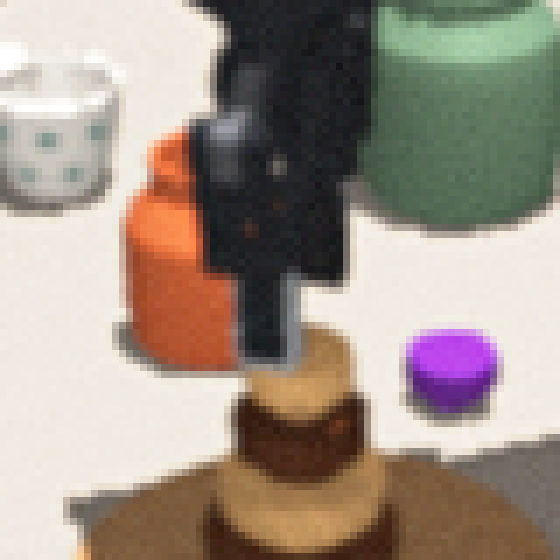

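>>> drive_tool --series '[[[0,0,0,0],[0,0,0,0],[0,0,9,0],[0,0,9,0],[0,0,0,0]]]' --gripper 0.75

```text
clock: 6.75
tcp_pos: [0.4075, 0.329, 0.063]
tool_rot: [3.14, 0.004, -0.0]
wrist_force: [-0.8, 0.0, -0.2]
grip_width: 0.747
grasp_force: 0.0
```

>>> drive_tool --series '[[[0,0,0,0],[0,0,0,0],[0,0,0,0],[0,0,0,0],[0,0,0,0]]]' --gripper 0.3 --squeeze 30

```text
clock: 7.25
tcp_pos: [0.4091, 0.3299, 0.0655]
tool_rot: [-3.141, -0.0, -0.0]
wrist_force: [0.0, -0.3, 0.1]
grip_width: 0.425
grasp_force: 30.0
```

Run:
```python
from h import *
s=camera("side"); q=state();print(q["grip_width"],q["grasp_force"],q["wrist_force"],q["tcp_pos"])
a=cv2.resize(s["color"][200:280,220:300,::-1],None,fx=7,fy=7,interpolation=cv2.INTER_NEAREST)
cv2.imwrite("pics/g7.png",a)
```

```text
0.4267031605501588 30.019249487668276 [ 0.11122015 -0.23238233  0.0170864 ] [0.40908132 0.32987845 0.0654855 ]
```

View pics/g7.png

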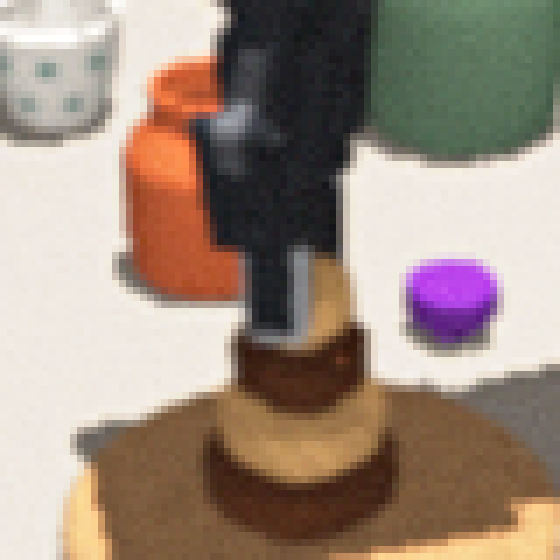

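>>> drive_tool --series '[[[0,0,-20,0],[0,0,-35,0],[0,0,-35,0],[7,40,0,0],[7,47,0,0]]]'

```text
clock: 7.8
tcp_pos: [0.424, 0.2432, 0.1574]
tool_rot: [-3.14, -0.004, 0.004]
wrist_force: [0.2, -0.5, -0.7]
grip_width: 0.425
grasp_force: 30.1
```

>>> drive_tool --series '[[[7,47,0,0],[7,47,0,0],[7,47,0,0],[7,47,0,0],[7,47,0,0]]]'

```text
clock: 8.3
tcp_pos: [0.4578, 0.006, 0.1556]
tool_rot: [3.142, -0.001, -0.0]
wrist_force: [1.5, 1.0, -0.1]
grip_width: 0.427
grasp_force: 30.1
```

>>> drive_tool --series '[[[7,47,0,0],[7,47,0,0],[7,47,0,0],[6,43,0,0],[0,0,0,0]]]'

```text
clock: 8.8
tcp_pos: [0.4854, -0.181, 0.1558]
tool_rot: [3.14, -0.001, -0.006]
wrist_force: [-0.4, -0.1, -0.9]
grip_width: 0.425
grasp_force: 30.2
```

>>> drive_tool --series '[[[0,0,40,0],[0,0,35,0],[0,0,8,0],[0,0,0,0],[0,0,0,0]]]'

```text
clock: 9.3
tcp_pos: [0.486, -0.1763, 0.074]
tool_rot: [3.14, -0.002, 0.0]
wrist_force: [0.9, 0.4, 0.5]
grip_width: 0.427
grasp_force: 30.2
```

Run:
```python
from h import *
s=camera("side"); t=camera("top");q=state();print(q["grip_width"],q["grasp_force"],q["wrist_force"],q["tcp_pos"])
a=cv2.resize(s["color"][145:195,255:305,::-1],None,fx=8,fy=8,interpolation=cv2.INTER_NEAREST)
b=cv2.resize(t["color"][170:220,295:345,::-1],None,fx=8,fy=8,interpolation=cv2.INTER_NEAREST)
cv2.imwrite("pics/g8.png",np.hstack([a,b]))
x,y,z=q["tcp_pos"]; print(proj(s,[x,y,z+.0287+.007]),proj(s,[.4855,-.1756,.074]))
```

```text
0.42707231779632454 30.181879865122028 [ 0.6236693  -0.41680263 -0.74456389] [ 0.48646004 -0.17675788  0.0746424 ]
[np.float64(281.42580682611464), np.float64(163.3683311144371)] [np.float64(281.6291471077935), np.float64(173.0501075499842)]
```

View pics/g8.png

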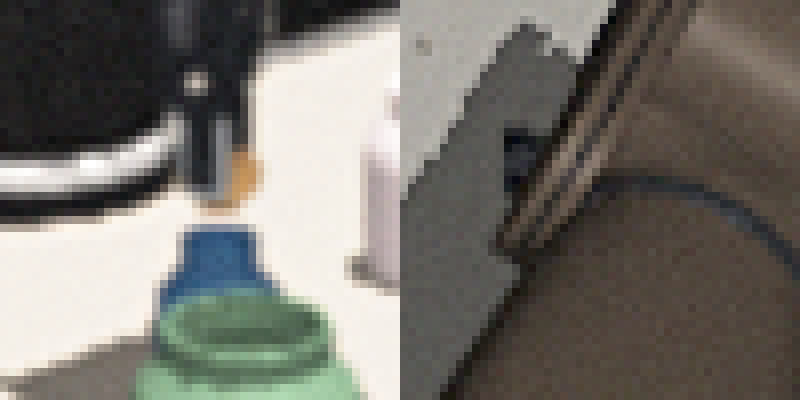

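>>> drive_tool --series '[[[1.5,0,6,0],[0,0,4,0],[0,0,4,0],[0,0,3,0],[0,0,0,0]]]'

```text
clock: 9.9
tcp_pos: [0.4859, -0.1759, 0.0545]
tool_rot: [-3.141, 0.001, -0.0]
wrist_force: [-0.3, -0.6, -0.6]
grip_width: 0.423
grasp_force: 30.2
```

Run:
```python
from h import *
s=camera("side");q=state();print(q["grip_width"],q["grasp_force"],q["wrist_force"],q["moment"],q["tcp_pos"])
```

```text
0.4258896542449611 30.182553724735044 [-0.02490432  0.37499836 -0.55321321] [ 0.05723595 -0.00217702  0.05763482] [ 0.4860797  -0.17603547  0.05487432]
```

>>> drive_tool --series '[[[0,0,1.5,0],[0,0,1,0],[0,0,0,0]]]'

```text
clock: 10.25
tcp_pos: [0.4864, -0.1762, 0.0528]
tool_rot: [-3.141, 0.0, -0.0]
wrist_force: [0.2, 0.3, 0.2]
grip_width: 0.422
grasp_force: 30.2
```

>>> drive_tool --series '[[[0,0,0,0],[0,0,0,0],[0,0,0,0],[0,0,-30,0],[0,0,-50,0]]]' --gripper 0.8

```text
clock: 10.75
tcp_pos: [0.4835, -0.1746, 0.1297]
tool_rot: [-3.137, 0.008, -0.0]
wrist_force: [1.0, -0.0, -0.8]
grip_width: 0.805
grasp_force: 0.0
```

>>> drive_tool --series '[[[0,0,-30,0],[0,-40,0,0],[0,-50,0,0],[0,-50,0,0],[0,-50,0,0]]]'

```text
clock: 11.25
tcp_pos: [0.4862, 0.0154, 0.1632]
tool_rot: [3.141, -0.001, -0.001]
wrist_force: [1.0, -0.2, -0.4]
grip_width: 0.801
grasp_force: 0.0
```

Run:
```python
from h import *
s=camera("side"); t=camera("top");q=state();print(q["tcp_pos"])
a=cv2.resize(s["color"][145:195,255:305,::-1],None,fx=8,fy=8,interpolation=cv2.INTER_NEAREST)
b=cv2.resize(t["color"][170:220,295:345,::-1],None,fx=8,fy=8,interpolation=cv2.INTER_NEAREST)
cv2.imwrite("pics/g9.png",np.hstack([a,b]))
```

```text
[0.48564042 0.01886081 0.1628241 ]
```

View pics/g9.png

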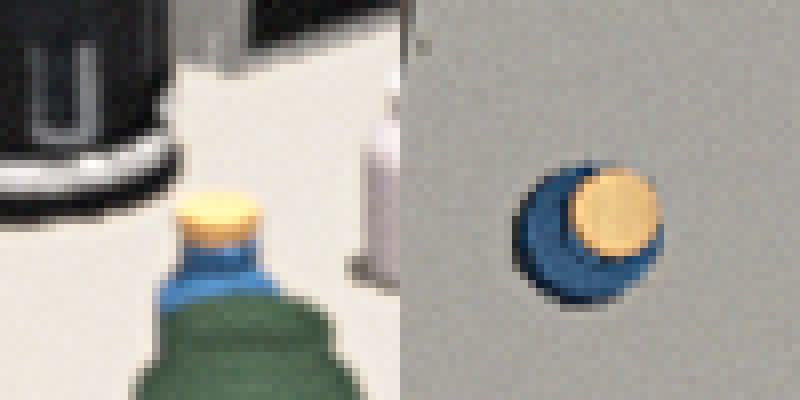

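```bash
cat > lid.py <<'E'
from fit import *
def seg(c,x,y,r,zc,dark):
    """dark/light pixels of a disc lid around its rough place, component at its top centre"""
    im=cv2.cvtColor(c["color"],cv2.COLOR_RGB2GRAY)
    roi=cv2.dilate((sil(c,x,y,[(r,zc-.007),(r,zc+.007)])>.1).astype(np.uint8),np.ones((5,5)))
    th,_=cv2.threshold(im[roi>0].reshape(-1,1),0,255,cv2.THRESH_OTSU)
    m=(((im<=th) if dark else (im>th))&(roi>0)).astype(np.uint8)
    m=cv2.morphologyEx(m,cv2.MORPH_OPEN,np.ones((3,3)))
    n,l,st,_=cv2.connectedComponentsWithStats(m,connectivity=4)
    k=1+np.argmax(st[1:,4]); return (l==k).astype(np.float32)
E
python3 - <<'E'
from lid import *
for k in("top","side"):
    c=camera(k); m=seg(c,.409,.330,.024,.071,True)
    f=(lambda p:[(.024,.0779),(.024,.078)]) if k=="top" else (lambda p:[(.024,.064),(.024,.078)])
    r=fit([(c,m)],.409,.330,f); ys,xs=np.where(m>0); print(k,np.round(r[0],4),round(r[2],3),xs.min(),xs.max(),ys.min(),ys.max(),xs.mean(),ys.mean(),atz(c,(xs.mean(),ys.mean()),.078))
    print([ (round(q["confidence"],2),np.round(atz(c,q["point"],.071),3)) for q in pinpoint(k,"medium_lid")])
    y0,x0=(205,160) if k=="top" else (240,245)
    g=cv2.cvtColor(c["color"],cv2.COLOR_RGB2GRAY)[y0:y0+26,x0:x0+30]; print(g//10)
E
```

```text
top [0.4108 0.3254] 0.085 166 180 210 224 173.17441860465115 217.08139534883722 [0.41119055 0.32559008 0.078     ]
[]
[[15 16 15 15 15 15 15 14 16 15 15 15 15 14 15 15 15 15 15 16 16 15 14 15
  15 15 15 15 16 15]
 [16 15 15 14 14 16 14 15 16 15 15 15 15 14 15 15 15 14 15 15 15 15 15 15
  16 15 15 16 15 15]
 [15 16 15 14 15 16 15 15 15 15 16 16 15 14 15 15 14 15 15 16 15 15 15 15
  15 15 15 15 15 15]
 [15 15 15 14 15 15 15 15 15 16 15 16 16 15 16 15 14 16 16 15 15 15 15 15
  15 15 16 15 15 15]
 [15 14 14 14 14 15 16 15 15 16 16 16 14 13 14 12 10 13 13 12 12 16 16 14
  14 15 16 16 15 16]
 [15 14 14 14 15 15 15 15 16 15 14 12  9  6  7  7  7  9  4  2  7 14 14 15
  15 16 15 15 15 16]
 [15 15 14 15 16 15 15 16 15 13  6  5  7  6  7  7  9 14 15  7  4  5  8 15
  17 16 15 16 15 15]
 [15 15 15 15 16 15 15 16 13  8  6  6  6  6  6  6  6 10 18 11  7  4  5  8
  14 16 16 15 15 15]
 [15 15 15 15 15 15 14 13  8  6  6  6  7  6  6  6  6  6  6  8 11  6  5  5
   8 14 15 14 15 16]
 [14 15 15 15 15 15 13  6  5  5  6  6  6  6  6  6  7  7  6  5 11 16  2  5
   4  8 15 13 15 15]
 [14 15 15 15 14 14 13  6  6  6 
[... 3414 characters left out ...]
5  5  6  8 10
  13 19 23 24 24 23]
 [21 21 21 21 21 20 19 20 19 18 18 15 13 12 10 10  9  8  8  9  9 11 12 17
  19 22 24 24 23 20]
 [21 21 21 21 21 20 17 18 22 23 23 21 19 18 15 13 12 12 13 13 17 18 20 23
  23 24 23 22 19 16]
 [21 21 21 21 20 17 12 13 18 21 23 23 24 24 21 19 19 19 19 20 23 24 23 24
  24 23 22 19 14 13]
 [21 21 21 21 19 13  9 11 13 15 19 22 23 24 23 23 23 24 24 24 24 24 23 23
  22 19 17 15 13 11]
 [21 21 21 21 17 10  7  9 12 13 14 16 18 20 21 22 22 23 23 23 22 20 19 18
  17 16 15 15 12 10]
 [21 21 21 20 14  7  4  7 10 12 13 13 14 15 16 17 18 18 18 19 18 17 16 16
  16 15 15 13  9  9]
 [21 21 21 19 13  6  4  4  8 11 13 14 14 14 15 16 15 15 15 16 16 16 16 16
  15 14 12  9  7  8]]
```

>>> drive_tool --series '[[[-11,-44,0,0],[-11,-45,0,0],[-11,-45,0,0],[-11,-45,0,0],[-11,-45,0,0]]]'

```text
clock: 12.05
tcp_pos: [0.4319, 0.2379, 0.163]
tool_rot: [3.142, -0.001, -0.004]
wrist_force: [1.3, -0.4, -0.6]
grip_width: 0.799
grasp_force: 0.0
```

>>> drive_tool --series '[[[-11,-45,0,0],[-11,-45,0,0],[0,0,30,0],[0,0,40,0],[0,0,31,0]]]'

```text
clock: 12.55
tcp_pos: [0.41, 0.3267, 0.0601]
tool_rot: [3.141, 0.001, -0.002]
wrist_force: [-0.2, 0.4, -0.5]
grip_width: 0.803
grasp_force: 0.0
```

>>> drive_tool --series '[[[0,0,20,0],[0,0,0,0],[0,0,0,0]]]'

```text
clock: 12.85
tcp_pos: [0.4106, 0.3269, 0.042]
tool_rot: [3.141, 0.0, -0.002]
wrist_force: [-1.0, -0.2, 0.3]
grip_width: 0.798
grasp_force: 0.0
```

>>> drive_tool --series '[[[0,0,0,0],[0,0,0,0],[0,0,0,0],[0,0,0,0],[0,0,0,0]]]' --gripper 0.35

```text
clock: 13.35
tcp_pos: [0.4114, 0.3284, 0.0441]
tool_rot: [-3.14, -0.004, 0.0]
wrist_force: [1.1, -1.3, 6.2]
grip_width: 0.538
grasp_force: 31.3
```

>>> drive_tool --series '[[[0,0,-20,0],[0,0,-40,0],[0,0,-40,0],[22,41,0,0],[22,41,0,0]]]'

```text
clock: 13.85
tcp_pos: [0.4544, 0.2463, 0.1443]
tool_rot: [-3.14, -0.005, 0.004]
wrist_force: [0.8, 0.1, -0.8]
grip_width: 0.538
grasp_force: 31.0
```

>>> drive_tool --series '[[[22,41,0,0],[21,41,0,0],[0,0,0,0],[0,0,30,0],[0,0,0,0]]]'

```text
clock: 14.35
tcp_pos: [0.4931, 0.1635, 0.1082]
tool_rot: [3.141, 0.008, -0.001]
wrist_force: [-0.5, -0.2, -1.2]
grip_width: 0.535
grasp_force: 31.0
```

>>> drive_tool --series '[[[0,0,25,0],[0,0,3,0],[0,0,0,0],[0,0,0,0]]]'

```text
clock: 14.75
tcp_pos: [0.4969, 0.1644, 0.085]
tool_rot: [-3.141, -0.001, 0.001]
wrist_force: [-0.1, 1.0, -0.5]
grip_width: 0.536
grasp_force: 31.0
```

Run:
```python
from h import *
s=camera("side"); t=camera("top");q=state();print(q["grip_width"],q["tcp_pos"])
a=cv2.resize(s["color"][180:240,225:275,::-1],None,fx=8,fy=8,interpolation=cv2.INTER_NEAREST)
b=cv2.resize(t["color"][165:225,200:250,::-1],None,fx=8,fy=8,interpolation=cv2.INTER_NEAREST)
cv2.imwrite("pics/g10.png",np.hstack([a,b]))
```

```text
0.5405709462261006 [0.49726291 0.16421988 0.0852758 ]
```

View pics/g10.png

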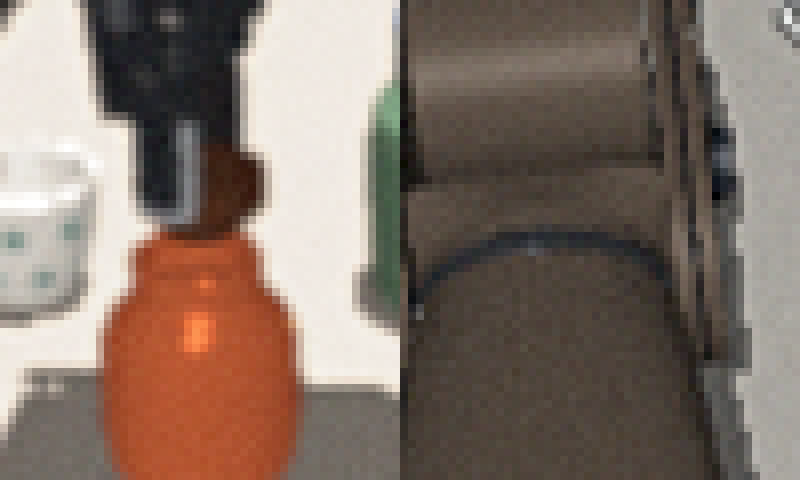

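>>> drive_tool --series '[[[1,1,6,0],[0,0,5,0],[0,0,4,0],[0,0,2,0],[0,0,0,0]]]'

```text
clock: 15.35
tcp_pos: [0.4976, 0.1629, 0.0667]
tool_rot: [-3.141, -0.0, -0.0]
wrist_force: [0.2, 1.5, -0.6]
grip_width: 0.541
grasp_force: 31.0
```

>>> drive_tool --series '[[[0,0,1,0],[0,0,1,0],[0,0,0,0]]]'

```text
clock: 15.65
tcp_pos: [0.4981, 0.1633, 0.0663]
tool_rot: [-3.141, -0.001, -0.0]
wrist_force: [-1.3, 1.5, 6.5]
grip_width: 0.539
grasp_force: 31.6
```

>>> drive_tool --series '[[[0,0,0,0],[0,0,0,0],[0,0,0,0],[0,0,-30,0],[0,0,-40,0]]]' --gripper 0.9

```text
clock: 16.15
tcp_pos: [0.4949, 0.1622, 0.1324]
tool_rot: [3.14, 0.008, -0.0]
wrist_force: [0.8, -0.2, 0.6]
grip_width: 0.904
grasp_force: 0.0
```

>>> drive_tool --series '[[[0,0,-30,0],[0,45,0,0],[0,45,0,0],[0,45,0,0],[0,0,0,0]]]'

```text
clock: 16.65
tcp_pos: [0.4973, 0.0235, 0.1647]
tool_rot: [3.14, 0.0, -0.006]
wrist_force: [0.5, 0.2, 0.9]
grip_width: 0.896
grasp_force: 0.0
```

Run:
```python
from lid import *
q=state();print(q["tcp_pos"])
out={}
for k in("top","side"):
    c=camera(k); m=seg(c,.4105,.329,.029,.048,False)
    f=(lambda p:[(.029,.0549),(.029,.055)]) if k=="top" else (lambda p:[(.029,.041),(.029,.055)])
    r=fit([(c,m)],.41,.328,f); print(k,"large",np.round(r[0],4),round(r[2],3))
    m=seg(c,.4975,.1633,.024,.093,True)
    r=fit([(c,m)],.4975,.1633,lambda p:[(.024,.086),(.024,.1)]); print(k,"medium at .093",np.round(r[0],4),round(r[2],3))
    out[k]=c["color"][:,:,::-1]
f=lambda im,x,y:cv2.resize(im[y:y+60,x:x+50],None,fx=8,fy=8,interpolation=cv2.INTER_NEAREST)
cv2.imwrite("pics/g11.png",np.hstack([f(out["side"],225,190),f(out["top"],155,175)]))
```

```text
[0.49728215 0.02352545 0.16465447]
top large [0.4126 0.3317] 0.242
top medium at .093 [0.4983 0.162 ] 0.327
side large [0.4121 0.3171] 0.182
side medium at .093 [0.4883 0.176 ] 0.161
```

View pics/g11.png

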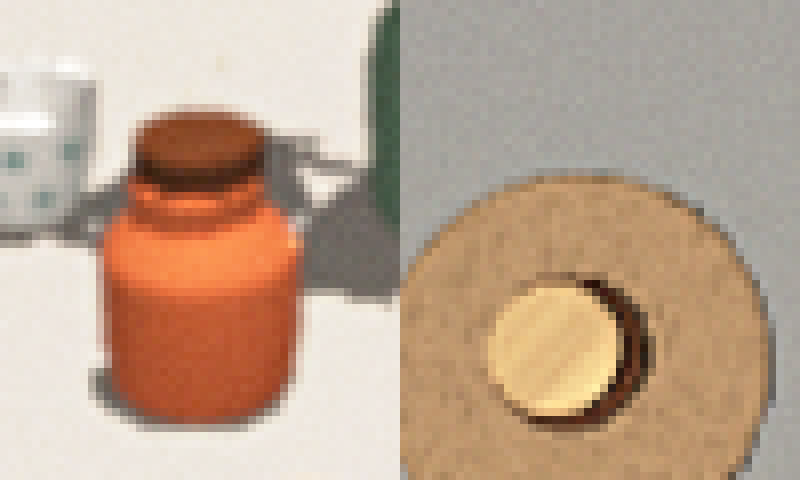

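Run:
```python
from h import *
t=camera("top")
for n,uv,z in(("large",(173.8,218.1),.055),("big",(176.5,218.6),.032),("blue lid",(321.5,196),.088)): print(n,np.round(atz(t,uv,z)+[-.0016,.0024,0],4))
print(state()["tcp_pos"])
```

```text
large [0.4087 0.33   0.055 ]
big [0.4096 0.3248 0.032 ]
blue lid [ 0.4858 -0.175   0.088 ]
[0.49711434 0.02783341 0.16445551]
```

>>> drive_tool --series '[[[-12,-43,0,0],[-12,-43,0,0],[-13,-43,0,0],[-13,-43,0,0],[-13,-43,0,0]]]'

```text
clock: 17.3
tcp_pos: [0.4328, 0.2458, 0.1647]
tool_rot: [-3.141, 0.0, 0.002]
wrist_force: [0.3, -0.2, -0.1]
grip_width: 0.896
grasp_force: 0.0
```

>>> drive_tool --series '[[[-13,-43,0,0],[-12,-43,0,0],[0,0,40,0],[0,0,45,0],[0,0,40,0]]]'

```text
clock: 17.8
tcp_pos: [0.4077, 0.3307, 0.0382]
tool_rot: [-3.141, 0.0, 0.004]
wrist_force: [0.4, 0.1, -0.1]
grip_width: 0.897
grasp_force: 0.0
```

>>> drive_tool --series '[[[0,0,18,0],[0,0,0,0],[0,0,0,0]]]'

```text
clock: 18.1
tcp_pos: [0.409, 0.3298, 0.022]
tool_rot: [3.142, 0.0, 0.002]
wrist_force: [0.6, 0.9, 0.7]
grip_width: 0.899
grasp_force: 0.0
```

>>> drive_tool --series '[[[0,0,0,0],[0,0,0,0],[0,0,0,0],[0,0,0,0],[0,0,0,0]]]' --gripper 0.45

```text
clock: 18.6
tcp_pos: [0.4108, 0.33, 0.0245]
tool_rot: [-3.139, -0.003, -0.001]
wrist_force: [-1.9, 2.0, 6.7]
grip_width: 0.641
grasp_force: 31.1
```

>>> drive_tool --series '[[[0,0,-20,0],[0,0,-45,0],[0,0,-48,0],[0,0,-30,0],[7,40,0,0]]]'

```text
clock: 19.1
tcp_pos: [0.4202, 0.2926, 0.1729]
tool_rot: [-3.134, -0.014, 0.004]
wrist_force: [1.3, -0.6, -0.5]
grip_width: 0.643
grasp_force: 32.0
```

>>> drive_tool --series '[[[8,48,0,0],[8,48,0,0],[8,48,0,0],[8,48,0,0],[8,48,0,0]]]'

```text
clock: 19.6
tcp_pos: [0.4568, 0.0468, 0.1661]
tool_rot: [3.141, -0.003, -0.0]
wrist_force: [0.4, 0.3, -0.3]
grip_width: 0.641
grasp_force: 32.0
```

>>> drive_tool --series '[[[4,48,0,0],[-6,48,0,0],[-6,48,0,0],[-6,48,0,0],[-6,48,0,0]]]'

```text
clock: 20.1
tcp_pos: [0.4361, -0.1934, 0.1661]
tool_rot: [3.14, -0.002, -0.001]
wrist_force: [-0.5, -0.8, 0.5]
grip_width: 0.639
grasp_force: 32.0
```

>>> drive_tool --series '[[[-6,48,0,0],[-6,48,0,0],[-6,48,0,0],[-6,48,0,0],[0,0,0,0]]]'

```text
clock: 20.6
tcp_pos: [0.4113, -0.3889, 0.1662]
tool_rot: [3.137, -0.001, -0.006]
wrist_force: [0.1, -0.5, -1.5]
grip_width: 0.64
grasp_force: 32.0
```

>>> drive_tool --series '[[[0,0,0,0],[0,0,0,0]]]'

```text
clock: 20.8
tcp_pos: [0.4124, -0.3822, 0.165]
tool_rot: [-3.141, -0.0, 0.0]
wrist_force: [0.2, -0.1, -0.9]
grip_width: 0.638
grasp_force: 32.0
```

>>> drive_tool --series '[[[0,-39,0,0],[0,0,30,0],[0,0,30,0],[0,0,0,0],[0,0,0,0]]]'

```text
clock: 21.3
tcp_pos: [0.4126, -0.3429, 0.1051]
tool_rot: [-3.141, 0.0, 0.002]
wrist_force: [0.2, -0.1, -0.7]
grip_width: 0.641
grasp_force: 32.1
```

Run:
```python
from fit import *
c=camera("side"); q=state(); p=q["tcp_pos"]; print(p)
hsv=cv2.cvtColor(c["color"],cv2.COLOR_RGB2HSV)
m=((hsv[...,0]>8)&(hsv[...,0]<28)&(hsv[...,1]>70)).astype(np.uint8); m[:, :290]=0; m[:,335:]=0; m[:130]=0;m[175:]=0
ys,xs=np.where(m); print(len(xs),xs.min(),xs.max(),ys.min(),ys.max())
for z in(.0235,):
    s=sil(c,p[0],p[1],[(.029,p[2]+z-.007),(.029,p[2]+z+.007)]); y,x=np.where(s>.5); print("pred",x.min(),x.max(),y.min(),y.max())
for r in range(ys.min(),ys.max()+1): print(r,''.join('#' if v else '.' for v in m[r,295:325]))
```

```text
[ 0.41319656 -0.34401516  0.10628724]
77 299 327 130 152
pred 303 317 143 150
130 ..............................
131 ..............................
132 ..............................
133 ..............................
134 ..............................
135 ..............................
136 ..............................
137 ..............................
138 ..............................
139 ..............................
140 ....#.........................
141 ..............................
142 ..............................
143 ..............................
144 .........#........#...........
145 .........##.......####........
146 .........###......#####.......
147 .........##......#######......
148 .........###.....#######......
149 ..........##############......
150 ..........############........
151 ............#########.........
152 ..............#####...........
```

>>> drive_tool --series '[[[1.5,0,6,0],[0,0,6,0],[0,0,4,0],[0,0,3,0],[0,0,0,0]]]'

```text
clock: 21.85
tcp_pos: [0.4135, -0.3439, 0.0852]
tool_rot: [-3.141, 0.001, -0.0]
wrist_force: [-0.6, -0.4, 0.1]
grip_width: 0.641
grasp_force: 32.1
```

>>> drive_tool --series '[[[0,0,1.5,0],[0,0,1,0],[0,0,0,0]]]'

```text
clock: 22.15
tcp_pos: [0.4138, -0.3442, 0.0832]
tool_rot: [-3.141, 0.0, -0.0]
wrist_force: [0.5, 0.0, -0.8]
grip_width: 0.639
grasp_force: 32.1
```

>>> drive_tool --series '[[[0,0,1,0],[0,0,1,0],[0,0,0,0]]]'

```text
clock: 22.45
tcp_pos: [0.414, -0.3443, 0.0819]
tool_rot: [3.141, -0.0, -0.0]
wrist_force: [-0.7, -0.1, 2.7]
grip_width: 0.641
grasp_force: 32.8
```

>>> drive_tool --series '[[[0,0,0,0],[0,0,0,0],[0,0,0,0],[0,0,-40,0],[0,0,-40,0]]]' --gripper 1

```text
clock: 22.95
tcp_pos: [0.4129, -0.3431, 0.1603]
tool_rot: [-3.138, 0.003, -0.0]
wrist_force: [1.2, -1.6, 0.9]
grip_width: 1.001
grasp_force: 0.0
```

>>> drive_tool --series '[[[8,-45,0,0],[8,-45,0,0],[8,-45,0,0],[8,-45,0,0],[8,-45,0,0]]]'

```text
clock: 23.45
tcp_pos: [0.4539, -0.1175, 0.1614]
tool_rot: [3.141, -0.001, -0.001]
wrist_force: [0.7, 0.1, -0.3]
grip_width: 0.999
grasp_force: 0.0
```

Run:
```python
from fit import *
for k in("side","top"):
    c=camera(k); 
    hsv=cv2.cvtColor(c["color"],cv2.COLOR_RGB2HSV)
    m=((hsv[...,0]>8)&(hsv[...,0]<28)&(hsv[...,1]>70)).astype(np.uint8)
    x0,y0=(295,140) if k=="side" else (358,200)
    for r in range(y0,y0+32 if k=="top" else y0+25): print(r,''.join('#' if v else '.' for v in m[r,x0:x0+32]))
    s=sil(c,.411,-.3433,[(.029,.098),(.029,.112)]); y,x=np.where(s>.5); print("pred",x.min(),x.max(),y.min(),y.max())
    print("big")
    # biggest lid dark
    g=cv2.cvtColor(c["color"],cv2.COLOR_RGB2GRAY); x0,y0=(240,250) if k=="side" else (160,203)
    for r in range(y0,y0+35): print(r,''.join('#' if v<105 else '.' for v in g[r,x0:x0+45]))
    s=sil(c,.4096,.3248,[(.034,.018),(.034,.032)]); y,x=np.where(s>.5); print("pred",x.min(),x.max(),y.min(),y.max())
```

```text
140 .............#..................
141 ................................
142 ................................
143 ................................
144 ................................
145 ................................
146 ................................
147 ................................
148 ................................
149 ................................
150 ................................
151 ............######..............
152 .........###.....#.#............
153 .........##############.........
154 .........##############.........
155 .........#############..........
156 ...........#########............
157 ................................
158 ................................
159 ................................
160 ................................
161 ................................
162 ................................
163 ................................
164 ................................
pred 303 318 149 156
big
250 .............................................
251 .............................................
252 .............................................

[... 3900 characters left out ...]
########.................#...
225 .........###############.....................
226 ..........############.......................
227 ...........##########........................
228 ..............####...........................
229 .............................................
230 .............................................
231 .............................................
232 ......................................#......
233 .............................................
234 ....................................#........
235 .............................................
236 .............................................
237 .............................................
pred 167 186 210 229
```

>>> drive_tool --series '[[[0,-44,0,0],[0,-45,0,0],[0,-45,0,0],[-6,-45,0,0],[-6,-45,0,0]]]'

```text
clock: 24.05
tcp_pos: [0.4419, 0.1058, 0.1615]
tool_rot: [3.141, -0.001, -0.001]
wrist_force: [1.1, -0.3, -0.2]
grip_width: 1.001
grasp_force: 0.0
```

>>> drive_tool --series '[[[-6,-45,0,0],[-6,-45,0,0],[-6,-45,0,0],[-6,-45,0,0],[-7,-41,0,0]]]'

```text
clock: 24.55
tcp_pos: [0.4111, 0.3274, 0.1614]
tool_rot: [-3.142, -0.001, -0.0]
wrist_force: [0.9, -0.0, -0.3]
grip_width: 1.0
grasp_force: 0.0
```

>>> drive_tool --series '[[[0,0,40,0],[0,0,40,0],[0,0,30,0],[0,0,0,0],[0,0,0,0]]]'

```text
clock: 25.05
tcp_pos: [0.4114, 0.3255, 0.0514]
tool_rot: [3.141, 0.001, -0.001]
wrist_force: [0.5, 0.0, 0.5]
grip_width: 1.002
grasp_force: 0.0
```

>>> drive_tool --series '[[[0,0,20,0],[0,0,15,0],[0,0,8,0],[0,0,0,0]]]'

```text
clock: 25.45
tcp_pos: [0.4107, 0.3255, 0.0079]
tool_rot: [3.141, 0.001, -0.0]
wrist_force: [-0.4, 0.9, 1.1]
grip_width: 0.997
grasp_force: 0.0
```

>>> drive_tool --series '[[[0,0,3,0],[0,0,3,0],[0,0,0,0]]]'

```text
clock: 25.75
tcp_pos: [0.411, 0.3259, 0.0024]
tool_rot: [-3.142, -0.0, -0.0]
wrist_force: [0.6, 1.2, -0.3]
grip_width: 1.001
grasp_force: 0.0
```

>>> drive_tool --series '[[[0,0,0,0],[0,0,0,0],[0,0,0,0],[0,0,0,0],[0,0,0,0]]]' --gripper 0.55

```text
clock: 26.25
tcp_pos: [0.4131, 0.3268, 0.0055]
tool_rot: [-3.14, -0.004, 0.0]
wrist_force: [-2.2, -1.9, 12.1]
grip_width: 0.548
grasp_force: 6.1
```

>>> drive_tool --series '[[[0,0,-15,0],[0,0,-25,0],[0,0,0,0],[0,0,0,0],[0,0,0,0]]]' --gripper 1

```text
clock: 26.75
tcp_pos: [0.4102, 0.3254, 0.0415]
tool_rot: [3.141, 0.001, -0.0]
wrist_force: [-0.0, 0.6, 0.1]
grip_width: 0.996
grasp_force: 0.0
```

>>> drive_tool --series '[[[0,40,-30,0],[0,45,-20,0],[0,45,0,0],[0,40,0,0],[0,0,0,0]]]'

```text
clock: 27.25
tcp_pos: [0.4101, 0.1524, 0.0912]
tool_rot: [3.14, 0.002, -0.005]
wrist_force: [-0.8, -0.1, -0.8]
grip_width: 0.998
grasp_force: 0.0
```

Run:
```python
from fit import *
for k in("side","top"):
    c=camera(k); g=cv2.cvtColor(c["color"],cv2.COLOR_RGB2GRAY); x0,y0=(240,250) if k=="side" else (160,203)
    for r in range(y0,y0+32): print(r,''.join('#' if v<105 else '.' for v in g[r,x0:x0+45]))
print(state()["tcp_pos"])
```

```text
250 .............................................
251 .............................................
252 .............................................
253 .............................................
254 .............................................
255 .............................................
256 .............................................
257 .............................................
258 ..................##########.................
259 ...............################..............
260 .............###############.###.............
261 ............##############..##.###...........
262 ...........###########....#.###..##..........
263 ...........##########...##.#...#.##..........
264 ..........########...#.#.#...##..##..........
265 ..........######.#####..#.#.##.##.#..........
266 ..........#######......##..#########.........
267 ..........#######....##..######.####.........
268 ..........###.#.......#..####..#####.........
269 ..........####....#.###.##.....#####.........
270 ..........######.#..#.####..########.........
271 ..........##########################.........

[... 1434 characters left out ...]
.......########
222 .......###################...........########
223 .......##################............########
224 ........#################............########
225 .........###############.............########
226 ..........############...............########
227 ............#########................########
228 ...............###...................########
229 .....................................########
230 .....................................########
231 .....................................########
232 .....................................####.###
233 .....................................#.##..##
234 ....................................#...#..##
[0.41038734 0.15518639 0.09145477]
```

>>> drive_tool --series '[[[0,-40,0,0],[0,-45,0,0],[0,-45,0,0],[0,-40,0,0],[0,0,20,0]]]'

```text
clock: 27.85
tcp_pos: [0.4123, 0.3325, 0.0746]
tool_rot: [-3.137, -0.006, 0.006]
wrist_force: [0.8, -0.2, -0.3]
grip_width: 1.0
grasp_force: 0.0
```

>>> drive_tool --series '[[[0,0,35,0],[0,0,25,0],[0,0,10,0],[0,0,5,0],[0,0,0,0]]]'

```text
clock: 28.35
tcp_pos: [0.4108, 0.3264, -0.0028]
tool_rot: [3.141, 0.0, 0.001]
wrist_force: [-0.3, 0.1, -0.1]
grip_width: 1.001
grasp_force: 0.0
```

>>> drive_tool --series '[[[0,0,3,0],[0,0,3,0],[0,0,0,0]]]'

```text
clock: 28.65
tcp_pos: [0.4113, 0.3259, -0.0082]
tool_rot: [-3.141, -0.001, -0.0]
wrist_force: [0.3, 0.0, 0.4]
grip_width: 0.999
grasp_force: 0.0
```

>>> drive_tool --series '[[[0,0,2,0],[0,0,0,0],[0,0,0,0],[0,0,0,0],[0,0,0,0]]]' --gripper 0.6

```text
clock: 29.15
tcp_pos: [0.4115, 0.326, -0.0102]
tool_rot: [-3.141, -0.001, -0.0]
wrist_force: [-0.5, -0.4, 3.1]
grip_width: 0.777
grasp_force: 33.9
```

>>> drive_tool --series '[[[0,0,0,0],[0,0,0,0]]]'

```text
clock: 29.35
tcp_pos: [0.4115, 0.326, -0.0102]
tool_rot: [-3.141, -0.001, -0.0]
wrist_force: [-0.8, -0.7, 4.4]
grip_width: 0.771
grasp_force: 34.0
```

>>> drive_tool --series '[[[0,0,-15,0],[0,0,-45,0],[0,0,-48,0],[0,0,-42,0],[5,40,0,0]]]'

```text
clock: 29.85
tcp_pos: [0.4198, 0.2898, 0.1477]
tool_rot: [-3.134, -0.014, 0.005]
wrist_force: [1.5, -0.6, -0.4]
grip_width: 0.775
grasp_force: 34.1
```

>>> drive_tool --series '[[[5,46,0,0],[5,46,0,0],[3,46,0,0],[0,46,0,0],[0,46,0,0]]]'

```text
clock: 30.35
tcp_pos: [0.428, 0.0543, 0.1394]
tool_rot: [-3.141, 0.0, 0.0]
wrist_force: [0.8, -1.0, -1.1]
grip_width: 0.776
grasp_force: 34.1
```

>>> drive_tool --series '[[[-0.5,46,0,0],[0,0,0,0],[0,0,20,0],[0,0,15,0],[0,0,0,0]]]'

```text
clock: 30.85
tcp_pos: [0.4259, 0.0108, 0.1021]
tool_rot: [-3.14, 0.006, -0.0]
wrist_force: [-0.5, 0.9, -1.7]
grip_width: 0.775
grasp_force: 34.1
```

Run:
```python
from fit import *
c=camera("side"); q=state(); p=q["tcp_pos"]; print(p,q["tool_rot"],q["grip_width"])
cv2.imwrite("pics/g12.png",cv2.resize(c["color"][150:210,255:315,::-1],None,fx=9,fy=9,interpolation=cv2.INTER_NEAREST))
s=sil(c,p[0],p[1],[(.034,p[2]+.0282),(.034,p[2]+.0422)]); y,x=np.where(s>.5); print("pred",x.min(),x.max(),y.min(),y.max())
s=sil(c,.4276,.0099,[(.034,.1099),(.034,.11)]); y,x=np.where(s>.5); print("pred rim",x.min(),x.max(),y.min(),y.max())
```

```text
[0.42702607 0.01068447 0.10335856] [-3.14057499e+00  3.30242969e-03  4.26177626e-04] 0.7776886714667576
pred 275 296 170 181
pred rim 275 296 181 188
```

View pics/g12.png

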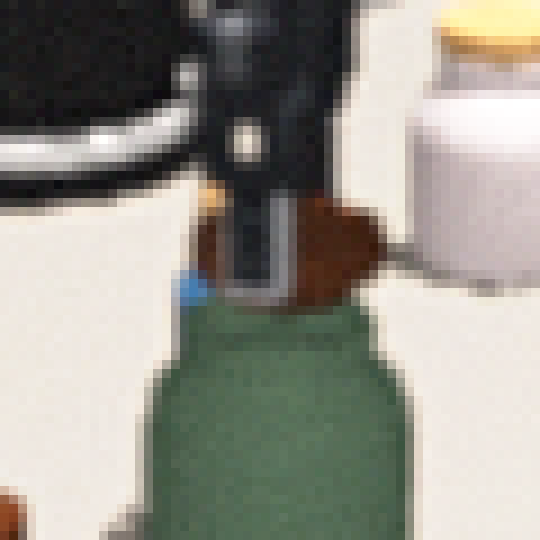

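>>> drive_tool --series '[[[2,0,0,0],[0,0,0,0],[0,0,0,0]]]'

```text
clock: 31.2
tcp_pos: [0.4311, 0.01, 0.1053]
tool_rot: [3.141, -0.002, 0.0]
wrist_force: [-0.2, 0.3, -0.5]
grip_width: 0.776
grasp_force: 34.1
```

Run:
```python
from fit import *
c=camera("side"); q=state(); p=q["tcp_pos"]; print(p,q["tool_rot"],q["grip_width"])
im=c["color"].astype(int)
red=(im[...,0]-im[...,1]>25)
for r in range(168,192): print(r,''.join('#' if v else '.' for v in red[r,268:306]))
```

```text
[0.43092681 0.00993758 0.10506179] [ 3.14138524e+00 -1.26322374e-03  2.06371795e-04] 0.7749830790698756
168 ......................................
169 ......................................
170 .........##...........................
171 .........##.............#.............
172 .........#.........########...........
173 ...................########...........
174 ........#..........########...........
175 ........#..........########...........
176 ........#..........#########..........
177 ........#..........########...........
178 ........##........#########...........
179 ...................#######............
180 ..................######..............
181 ..................#####...............
182 ......................................
183 ......................................
184 ......................................
185 ......................................
186 ......................................
187 ......................................
188 ......................................
189 ......................................
190 ......................................
191 ......................................
```

>>> drive_tool --series '[[[0,0,6,0],[0,0,6,0],[0,0,4,0],[0,0,3,0],[0,0,0,0]]]'

```text
clock: 31.75
tcp_pos: [0.4299, 0.0099, 0.0845]
tool_rot: [-3.141, 0.002, -0.0]
wrist_force: [-0.3, 0.4, -0.1]
grip_width: 0.775
grasp_force: 34.2
```

>>> drive_tool --series '[[[0,0,1.5,0],[0,0,1,0],[0,0,0,0]]]'

```text
clock: 32.05
tcp_pos: [0.4304, 0.0098, 0.0828]
tool_rot: [-3.142, 0.0, -0.0]
wrist_force: [0.1, -0.3, -0.2]
grip_width: 0.775
grasp_force: 34.2
```

>>> drive_tool --series '[[[0,0,1,0],[0,0,0.5,0],[0,0,0,0]]]'

```text
clock: 32.35
tcp_pos: [0.4307, 0.0098, 0.082]
tool_rot: [3.142, -0.0, -0.0]
wrist_force: [-2.0, 0.6, 4.4]
grip_width: 0.775
grasp_force: 34.7
```

>>> drive_tool --series '[[[0,0,0,0],[0,0,0,0],[0,0,0,0],[0,0,-25,0],[0,0,-45,0]]]' --gripper 1

```text
clock: 32.85
tcp_pos: [0.4273, 0.0104, 0.1483]
tool_rot: [-3.14, 0.009, -0.0]
wrist_force: [1.4, -1.4, 0.2]
grip_width: 1.0
grasp_force: 0.0
```

>>> drive_tool --series '[[[0,0,-40,0],[20,40,-10,0],[0,45,0,0],[-5,45,0,0],[-5,45,0,0]]]'

```text
clock: 33.35
tcp_pos: [0.4402, -0.1668, 0.2014]
tool_rot: [3.141, -0.001, 0.0]
wrist_force: [0.9, -0.6, -0.3]
grip_width: 0.996
grasp_force: 0.0
```

>>> drive_tool --series '[[[-10,45,0,0],[-10,45,0,0],[-10,45,0,0],[-10,45,0,0],[0,0,0,0]]]'

```text
clock: 33.85
tcp_pos: [0.3989, -0.3498, 0.2011]
tool_rot: [3.14, 0.0, -0.006]
wrist_force: [0.1, 0.4, 0.1]
grip_width: 0.999
grasp_force: 0.0
```

>>> drive_tool --series '[[[-5,45,0,0],[-5,45,0,0],[-5,45,0,0],[0,0,0,0],[0,0,0,0]]]'

```text
clock: 34.35
tcp_pos: [0.3851, -0.48, 0.2004]
tool_rot: [-3.14, 0.001, -0.001]
wrist_force: [0.1, 1.2, -0.7]
grip_width: 0.998
grasp_force: 0.0
```

Run:
```python
from fit import *
c=camera("side"); t=camera("top"); print(state()["tcp_pos"])
im=c["color"].astype(int)
g=im[...,1]-im[...,0]; R=im[...,0]-im[...,1]; B=im[...,2]-im[...,0]
def ch(r,x):
    if B[r,x]>25: return 'b'
    if g[r,x]>8: return 'g'
    if R[r,x]>60: return 'O'
    if R[r,x]>20: return '#'
    return '.'
for r in range(164,200): print(r,''.join(ch(r,x) for x in range(265,325)))
print()
for r in range(200,222): print(r,''.join(ch(r,x) for x in range(236,266)))
for n,x,y,rr,zt,u in(("small",.4855,-.1756,.019,.088,0),("medium",.4962,.1626,.024,.1,0),("large",.4111,-.3433,.029,.112,0),("biggest",.4276,.0099,.034,.124,0)):
    for k,cc in(("side",c),("top",t)):
        s=sil(cc,x,y,[(rr,zt-.014),(rr,zt)]); yy,xx=np.where(s>.5); print(n,k,"pred",xx.min(),xx.max(),yy.min(),yy.max())
        for q in pinpoint(k,n+"_lid")[:4]: print("   ",round(q["confidence"],2),np.round(atz(cc,q["point"],zt-.007),3))
im=t["color"].astype(int); R=im[...,0]-im[...,2]
for x0,y0 in((310,184),(210,180),(252,196)):
    print()
    for r in range(y0,y0+30): print(r,''.join('#' if R[r,x]>25 else '.' for x in range(x0,x0+34)))
```

```text
[ 0.3856371  -0.47875072  0.2008634 ]
164 ............................................................
165 ............................................................
166 ............................................................
167 ............................................................
168 ............................................................
169 ............................................................
170 ............................................................
171 ............................................................
172 ............###.....###.....................................
173 ............###########.....................................
174 ............##########......................................
175 ..............#####..b......................................
176 .............bbbbbbbbb......................................
177 .............bbbbbb..###....................................
178 .............####O#OOOOO####................................
179 ............#OOOOOOOOOOOOOOO##..............................
180 ...........#OOOOOO
[... 5541 characters left out ...]
08 ......####################........
209 ......####################........
210 ......####################........
211 ......####################........
212 ......####################........
213 ......####################........
214 .......###################........
215 .......###################........
216 ........#################.........
217 ........################..........
218 .........###############..........
219 ..........############............
220 ............#########.............
221 ..................................
222 ..................................
223 ..................................
224 ..................................
225 ..................................
```

```bash
python3 -c "
from station import *
print(close_job())"
```

```text
the job is handed in; nothing more can be done
None
```

I put all four lids on their own jars and handed the job in at about 34 s. In the last images each lid looked level, fully home and centred on its rim, but no verdict came back.

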